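# Set the pressure cooker's locking selector to high pressure

### The arm

A 6-joint arm with a two-finger parallel gripper is mounted at the origin on a cart in front of the work surface, level with it; the furniture and walls round the work are solid. World frame = base frame: x ahead of the robot, y to its left, z up, the work surface at z = 0. Lengths are in m, angles in rad, forces in N, time in s.
With the tool pointing down it reaches from about 0.35 to 0.975 m from the base axis. Payload 4.9 kg.
Tool frame: the origin (TCP) lies midway between the tips of the shut fingers; the grasp point (between the pads) lies 19 mm behind it; z points along the fingers, y is the line along which they close (so a half turn about z gives the same grasp; the last joint's range is limited). The gripper opens to 85 mm and grips with 20 to 120 N. Pads are 22 mm wide; open, the fingers measure 114 mm over their backs; the gripper's body (76 mm by 85 mm) begins 54 mm behind the grasp point. The pads swing forward as they close: fully open they stand 13 mm farther back than shut.
Start: joints at [-1.372, 0.053, 1.613, -0, 1.476, -0.119], TCP at [0.195, -0.594, 0.231] pointing down, gripper open.
Joint ranges: [-3.01, 3.01], [-1.01, 2.22], [0.06, 2.58], [-1.02, 4.17], [0.09, 2.62], [-3.14, 3.14]. Speed limits (rad/s): [2.57, 2.57, 3.14, 3.14, 3.14, 3.14].

### API

Orientations are given as a rotation vector (axis times angle).
In Python, from station import telemetry, optics, ctrl gives the robot as it stands.
- The arm moves only by the shell command python3 -m pendant 'ROWS' [FORCE]. ROWS is JSON, one flat list of numbers, 7 for each row, row after row: the turn, a rotation vector about the tool's x, y, z as a fraction of full scale, then the shift along the tool's x, y, z as a fraction of full scale, then the opening, from 0 (shut) to 1 (fully open). In form: [ax, ay, az, tx, ty, tz, fingers, ax, ay, az, tx, ty, tz, fingers, ...]. A call has 1 to 12 rows; each row is the pose to reach, as a shift and turn from the pose commanded when the call began, along the tool's axes at that moment; what a row does not reach only later rows make up. Full scale, the value 1, is 300 mm for a shift and 30 degrees for a turn. A row lasts 1/8 s, in which the tool goes at most 62.5 mm and 10.7 degrees, less where a joint would pass 70% of its speed; a pose out of reach is approached as far as the arm can. A call with a number of a shift or a turn outside -1 to 1 is refused whole. A call with a gripper value outside its range is refused whole. The fingers move at their own pace and stop on an object; FORCE is the grip in N (left out, the last holds). Time passes only in rows, so rows that repeat a pose let the fingers close. It gives the time, the measured TCP pose, the force, the opening and the grip force at its end, in the units of the state.
- telemetry.get_obs(): the state, without advancing time (a new reading comes with each control period).
- optics.get_image(name): name is "scene" or "top" or "wrist"; returns a dict with "image" (400x640x3 uint8, red, green, blue), "depth" (400x640 float32, m along the optical axis (not along the pixel's ray), 0 where there is no reading), "fx", "fy", "cx", "cy" (pixels), "rvec" (rotation vector, rad) and "tvec" (3), from world to camera coordinates, as OpenCV has them. Camera axes: x right, y down, z forward; pixel columns grow to the right and rows downward; lengths in m; the calibration is good to about 2 mm. The wrist camera is an equidistant fisheye: a pixel r from the principal point sees the ray r / f radians off the axis. A picture is of the moment at which its call begins.
- ctrl.finish_job(): hands the job in; it is judged then, once.
The state is a dict: "t": time; "q": joint angles; "dq": joint speeds; "effort": joint torques, N m; "tool_pos": TCP position; "tool_rot": TCP orientation; "contact_force": force on the tool from outside, world axes, zero at the start; "wrist_torque": the same for the moment, N m; "opening": finger opening in m; "grip_force": force on a finger pad.
Only numpy, scipy, OpenCV 4.12 (cv2) and the standard library are available. Lean on these libraries where they do the work, as an engineer would, in place of code of your own. Each camera call takes 0.05 s, during which the arm holds its last target. There are 200 camera calls.

### The job

Set the pressure cooker on the trivet to high pressure: pull its black selector knob straight up to unlock it, turn it clockwise past the single yellow dot to the two red dots, and push it back down until it is fully home and locked in its slot. The printed dots are only roughly over the slots, so feel for the slot and do not force the knob in any direction; leave everything else where it stands.

Things in the scene. Friction and masses are not known exactly. Their poses are not given: they have to be found in the camera images.
- cooker: small steel pressure cooker, 190 mm across, 113 mm high to the black plate on its lid; two black grips reach 133 mm to either side along y, tops 101 mm up. Heavy, does not move; stands on a 12 mm trivet. Origin: centre of its underside, z up. A small brass valve stub stands on the front of the lid 72 mm from the knob's axis, its top 3 mm above the plate
- selector_axis (a point): centre of the black plate (108 mm across) on the lid, at its upper face; the knob's vertical turning axis passes through it. Round the knob a slotted steel ring, 66 mm outside, 8 mm high, stands on the plate. Behind the cooker a wall cabinet hangs over the worktop: door at x = 0.575 from 0.46 m up, its handle at x = 0.545, y = -0.02 from 0.55 m up; keep the wrist clear of it
- selector_knob: black knob: round skirt 50 mm across, its top 14 mm above the plate when home; on it an upright bar grip 14 mm wide, 46 mm long, from 14 to 42 mm above the plate. Origin on the axis at plate height when home, rises with the knob; z up, x along the bar to the white-lined pointer end. Below that end a white lug 6 mm wide drops into the ring's slots
- knob_grip (a point): middle of the knob's bar, 36 mm above the plate when home: where to pinch it, across the 14 mm width (the skirt's top is 22 mm below)
- pointer_tip (a point): outer end of the white lug below the pointer, 33 mm from the axis, 6 mm above the plate when home
- two_dot_mark (a point): point between the two red dots (high pressure) printed on the plate 46 mm from the axis, 75 degrees clockwise from above of the zero direction. The slot that belongs to it is 8.4 mm wide (the lug has about 2.4 degrees of play either way) and lies up to 11 degrees to either side of the mark: find it by feel
- one_dot_mark (a point): the single yellow dot (low pressure) on the plate, 43 degrees clockwise of the zero direction; its own slot is the same width and is off by the same angle
- selector_lift (a joint): height of the knob above home, m. 0: home and locked. Above 7 mm the lug clears the ring and the knob turns; at 10.5 mm a hard stop. It moves stiffly, about 4 N either way, and stays where it is left, so it must be pushed down. Over a slot it goes down with those 4 N, beside one the lug lands on the ring at 7 mm
- selector_turn (a joint): angle of the knob, rad, clockwise from above positive; 0: pointer at the zero direction. Starts between 0.04 and 0.2 in the wide vent slot (white band), one-dot mark 0.75, two-dot mark 1.31. Turns with light friction when lifted; the lug's walls block it when home. More than 30 N between the lug, ring or stop counts as forcing
- onion: red onion, 84 mm across, loose; origin under its centre
- lemon: lemon, 78x55x56 mm, loose; origin under its centre
- food_tin: food tin, 57 mm across, 72 mm high, loose; origin under its centre
- pepper_mill: dark wooden pepper mill, 58 mm across, 170 mm high, loose; origin under its centre
- salt_mill: glass salt shaker, 44 mm across, 90 mm high, loose; origin under its centre
- spice_bottle: spice bottle with black cap, 52 mm across, 100 mm high, loose; origin under its centre
- lighter: red stove lighter, 210 mm long, 20 mm high, lying in front of the hob, loose; origin under its middle
- matchbox: matchbox, 36x53x15 mm, loose; origin under its centre

How it is judged:
On the way, in this order (a step that is already met when the one before it is completed fails the run):
1. the knob is lifted out of its slot (value of joint selector_lift above 0.0072 m), for 0.1 s.
2. the lifted knob is turned past the single yellow dot (value of joint selector_turn above 1 rad and value of joint selector_lift above 0.005 m), for 0.1 s.
At the end, for the whole second after the job is handed in: the selector knob is fully down (within 1.8 mm of home) in the slot by the two red dots, pointer 58 to 92 degrees clockwise of the zero direction, and still; the loose things are within 20 mm of where they stood (value of joint selector_lift below 0.0018 m and value of joint selector_turn between 1.02 and 1.6 rad and velocity of joint selector_turn between -0.05 and 0.05 rad/s and distance of each of onion, lemon, food_tin, pepper_mill, salt_mill, spice_bottle, lighter, matchbox from where it was at the start of the episode below 0.02 m); the robot touches nothing.
It fails at once if the knob is forced: more than 30 N between it and its ring, seat or stop (contact force between selector_knob and cooker above 30 N).
It fails at once if a bystander is moved more than 20 mm (distance of any of onion, lemon, food_tin, pepper_mill, salt_mill, spice_bottle, lighter, matchbox from where it was at the start of the episode above 0.02 m).
It also fails if it takes over 64 s, if anything falls off the work surface, if the arm or the gripper's body presses on something with over 40 N, if the wrist force passes 120 N, or if a joint passes its speed limit or range.

## Working session

There is one attempt and no reset: what is moved stays moved. The work goes in short steps, Python scripts to look and compute and a shell command to move; the robot and the scene stay as the last step left them, time stands still between calls to the robot, and variables do not carry over. Pictures are saved under pics/ and viewed, at most 10 in all, crops included, and the job is handed in when it is done.

```bash
mkdir -p pics
cat > h.py <<'E'
import numpy as np, cv2
from scipy.spatial.transform import Rotation as R
from station import telemetry, optics, ctrl
def grab(n):
    d=optics.get_image(n); np.savez('/tmp/%s.npz'%n,**d); return d
def save(d,fn,crop=None,s=1):
    im=d['image']
    if crop: im=im[crop[1]:crop[3],crop[0]:crop[2]]
    cv2.imwrite('pics/'+fn,cv2.resize(im[:,:,::-1],None,fx=s,fy=s,interpolation=cv2.INTER_CUBIC))
def ray(d,u,v,fish=False):
    x=(u-d['cx'])/d['fx'];y=(v-d['cy'])/d['fy']
    if fish:
        r=np.hypot(x,y); c=np.array([np.sin(r)*x/r,np.sin(r)*y/r,np.cos(r)])
    else: c=np.array([x,y,1.])
    Rm=cv2.Rodrigues(np.array(d['rvec'],float))[0]
    return -Rm.T@np.array(d['tvec'],float).ravel(), Rm.T@c
def onplane(d,u,v,z,fish=False):
    o,r=ray(d,u,v,fish); return o+r*(z-o[2])/r[2]
E
python3 - <<'E'
from h import *
a=grab('scene');b=grab('top')
save(a,'s0.png');save(b,'t0.png')
for d in(a,b):print(d['fx'],d['cx'],d['cy'],d['rvec'],d['tvec'])
o=telemetry.get_obs();print(o)
E
```

```text
493.0167739914862 312.2325337819443 198.63687843307667 [ 2.28260153 -0.49828926  0.20295598] [-0.47064089  0.26292781  1.23062323]
444.41414302915746 327.2545236292922 205.91933060551645 [ 2.18272019 -2.18029494  0.03722772] [0.04013118 0.51226731 1.16083808]
{'t': 0.1, 'q': array([-1.37197152e+00,  5.32924674e-02,  1.61413930e+00,  1.02166965e-05,
        1.47600545e+00, -1.18996441e-01]), 'dq': array([ 0.00028212, -0.00176101, -0.00254989, -0.0001325 ,  0.0010084 ,
       -0.00054399]), 'effort': array([-1.64463445e-04, -3.94904101e+01, -3.71364176e+01, -1.19875322e-04,
        3.90129135e-03, -1.95652476e-06]), 'tool_pos': array([ 0.19520545, -0.59314733,  0.23019534]), 'tool_rot': array([-3.10018935e+00, -4.96840711e-01,  9.95977066e-05]), 'contact_force': array([ 0.48757171,  0.15173181, -0.46528005]), 'wrist_torque': array([-0.01683632, -0.01082935,  0.01568143]), 'grip_force': 0.0, 'opening': 0.08512113616457709}
```

View pics/s0.png

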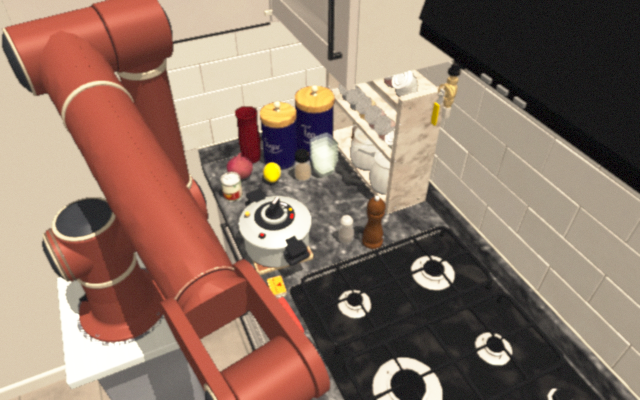

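View pics/t0.png

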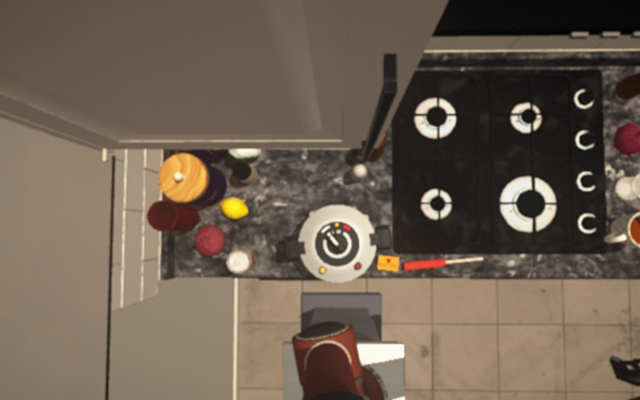

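The scene view shows the cooker at about (275,225), with the onion, lemon and tin behind it. In the top view its lid is centred near (337,243), with the knob bar at (337,241). I'll enlarge the lid.

Run:
```python
from h import *
b=dict(np.load('/tmp/top.npz'));save(b,'t1.png',(292,198,382,288),6.6)
im=b['image'][198:288,292:382];
hsv=cv2.cvtColor(im,cv2.COLOR_RGB2HSV)
dark=((hsv[:,:,2]<70)).astype(np.uint8)
n,l,s,c=cv2.connectedComponentsWithStats(dark)
for i in range(1,n):
    if s[i,4]>40:print('dark',s[i],c[i]+[292,198],onplane(b,*(c[i]+[292,198]),.125))
for nm,m in(('red',((hsv[:,:,0]<8)|(hsv[:,:,0]>172))&(hsv[:,:,1]>120)&(hsv[:,:,2]>90)),('yel',(hsv[:,:,0]>14)&(hsv[:,:,0]<35)&(hsv[:,:,1]>120)&(hsv[:,:,2]>90))):
    n,l,s,c=cv2.connectedComponentsWithStats(m.astype(np.uint8))
    for i in range(1,n):
        if s[i,4]>2:print(nm,s[i,4],c[i]+[292,198],onplane(b,*(c[i]+[292,198]),.125))
g=hsv[:,:,2]
print(onplane(b,337,243,.125),[np.median(b['depth'][240:247,330:345])])
o,_=ray(b,0,0);print(o)
```

```text
dark [47  0 10  7 45] [344.37777778 201.06666667] [ 0.51763655 -0.00284426  0.125     ]
dark [  0  22  26  60 479] [299.15031315 257.45093946] [0.38280089 0.10504243 0.125     ]
dark [33 39 17 16 95] [332.63157895 246.47368421] [0.40909733 0.02519865 0.125     ]
red 33 [346.51515152 227.27272727] [ 0.45489001 -0.00792029  0.125     ]
red 14 [357.5        265.71428571] [ 0.36369269 -0.03393772  0.125     ]
yel 18 [336.22222222 224.5       ] [0.46147436 0.01666905 0.125     ]
yel 76 [379.03947368 262.13157895] [ 0.37232804 -0.08503659  0.125     ]
yel 24 [321.91666667 269.91666667] [0.35345855 0.05063035 0.125     ]
[0.41738039 0.0147872  0.125     ] [np.float32(1.019625)]
[0.44544841 0.01396951 1.18867738]
```

View pics/t1.png

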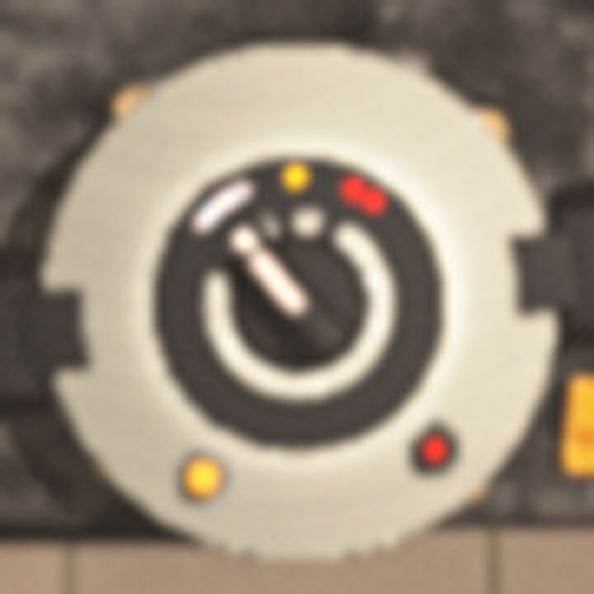

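The lid's plate is centred near crop (298,302), which puts the axis at about (0.416, 0.0145). The yellow dot's azimuth is 2.7° and the red dots' is -30°, 32° apart as given. The pointer is at about 38–40°. The ring gaps appear about 7° counter-clockwise of the marks. Now I'll approach.

```bash
python3 -m pendant '[0,0,-0.3,0.333,-0.424,-0.1,1, 0,0,-0.667,0.667,-0.848,-0.15,1, 0,0,-0.667,0.667,-0.848,-0.15,1, 0,0,-0.667,0.667,-0.848,-0.15,1, 0,0,-0.667,0.667,-0.848,-0.15,1, 0,0,-0.667,0.667,-0.848,-0.15,1, 0,0,-0.667,0.667,-0.848,-0.15,1]' 20
cat >> h.py <<'E'
def plan(p,az_y=None):
    """world TCP target, tool-y azimuth (deg) -> fractions from the present pose, tool straight down"""
    o=telemetry.get_obs(); r=R.from_rotvec(o['tool_rot']); m=r.as_matrix()
    print('t',o['t'],'pos',o['tool_pos'].round(4),'F',o['contact_force'].round(1),'open',round(o['opening'],4),'q',o['q'].round(2))
    ya=np.degrees(np.arctan2(m[1,1],m[0,1])); print('y az',ya.round(2),'tilt',m[:,2].round(4))
    sh=m.T@(np.array(p)-o['tool_pos'])/.3
    a=np.radians(ya if az_y is None else az_y)
    y=np.array([np.cos(a),np.sin(a),0]);z=np.array([0,0,-1.]);T=np.c_[np.cross(y,z),y,z]
    print('turn',(np.degrees(R.from_matrix(m.T@T).as_rotvec())/30).round(3),'shift',sh.round(3))
E
python3 -c "
from h import *
plan([.416,.0145,.255],-52)"
```

```text
t: 0.98
tool_pos: [0.3061, -0.2892, 0.2763]
tool_rot: [2.967, 1.031, -0.0]
contact_force: [0.3, 0.1, 0.5]
opening: 0.0853
grip_force: 0.0
t 0.975 pos [ 0.3061 -0.2892  0.2763] F [0.3 0.1 0.5] open 0.0853 q [-0.93 -0.49  2.   -0.    1.63 -0.03]
y az -51.69 tilt [ 0.e+00 -8.e-04 -1.e+00]
turn [0.001 0.001 0.01 ] shift [ 0.915 -0.567  0.07 ]
```

```bash
python3 -m pendant '[0,0,0,0.18,-0.11,0.0,1, 0,0,0.01,0.36,-0.22,0,1, 0,0,0.01,0.54,-0.33,0.02,1, 0,0,0.01,0.73,-0.45,0.05,1, 0,0,0.01,0.87,-0.54,0.065,1, 0,0,0.01,0.915,-0.567,0.07,1, 0,0,0.01,0.915,-0.567,0.07,1, 0,0,0.01,0.915,-0.567,0.07,1, 0,0,0.01,0.915,-0.567,0.07,1]'
python3 -c "
from h import *
plan([.416,.0145,.255],-52)
d=grab('wrist');save(d,'w0.png');print(d['fx'],d['cx'],d['cy'],ray(d,320,201,True))"
```

```text
t: 2.1
tool_pos: [0.4164, 0.0126, 0.2553]
tool_rot: [2.972, 1.017, -0.0]
contact_force: [0.4, 0.5, -0.4]
opening: 0.0857
grip_force: 0.0
t 2.1 pos [0.4164 0.0126 0.2553] F [ 0.4  0.5 -0.4] open 0.0857 q [-0.15 -0.49  2.04 -0.    1.6   0.76]
y az -52.23 tilt [-0.e+00 -2.e-04 -1.e+00]
turn [ 0.     0.    -0.008] shift [ 0.003 -0.006  0.001]
309.70691628693146 314.11763850918186 198.1449690917464 (array([0.477793  , 0.0591428 , 0.39750676]), array([-0.23493489, -0.20538849, -0.95006377]))
```

View pics/w0.png

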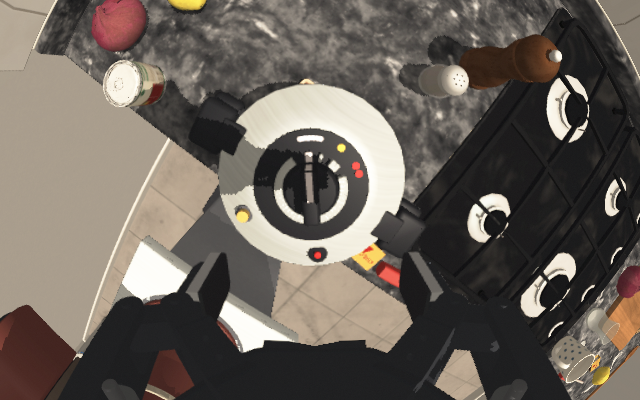

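The wrist view shows the knob bar upright in the image at (310,185), the yellow dot at (341,148) and the red dots at (357,170). I'll cast the lid onto the plate, ring-top and bar-top planes.

Run:
```python
from h import *
d=dict(np.load('/tmp/wrist.npz'));Rm=cv2.Rodrigues(d['rvec'])[0]
def ortho(z,n=390,s=.0003,c=(.416,.0145)):
    r,k=np.mgrid[:n,:n]; P=np.stack([c[0]+(n/2-r)*s,c[1]+(n/2-k)*s,np.full((n,n),z)],-1)
    X=P@Rm.T+np.array(d['tvec']).ravel(); h=np.hypot(X[...,0],X[...,1]);t=np.arctan2(h,X[...,2])
    return cv2.remap(d['image'],(d['cx']+d['fx']*t*X[...,0]/h).astype('f4'),(d['cy']+d['fy']*t*X[...,1]/h).astype('f4'),cv2.INTER_CUBIC)
a,b=ortho(.133),ortho(.167)
cv2.imwrite('pics/w1.png',np.hstack([a,b])[:,:,::-1])
hsv=cv2.cvtColor(d['image'],cv2.COLOR_RGB2HSV)
for nm,m in(('red',((hsv[:,:,0]<8)|(hsv[:,:,0]>172))&(hsv[:,:,1]>120)&(hsv[:,:,2]>90)),('yel',(hsv[:,:,0]>14)&(hsv[:,:,0]<35)&(hsv[:,:,1]>120)&(hsv[:,:,2]>90))):
    n,l,s,c=cv2.connectedComponentsWithStats(m.astype(np.uint8))
    for i in range(1,n):
        if s[i,4]>4 and 210<c[i][0]<400 and c[i][1]<260:print(nm,s[i,4],c[i],onplane(d,*c[i],.125,True))
```

```text
red 114 [357.06140351 169.54385965] [ 0.4545435 -0.0078259  0.125    ]
red 27 [367.44444444 249.11111111] [ 0.39974957 -0.06821494  0.125     ]
red 50 [317.1  254.62] [ 0.36463462 -0.03211567  0.125     ]
yel 58 [340.96551724 147.4137931 ] [0.46117822 0.01635742 0.125     ]
yel 125 [242.528 215.04 ] [0.35379294 0.05001685 0.125     ]
yel 414 [369.3115942  257.05797101] [ 0.3941442  -0.07581292  0.125     ]
```

View pics/w1.png

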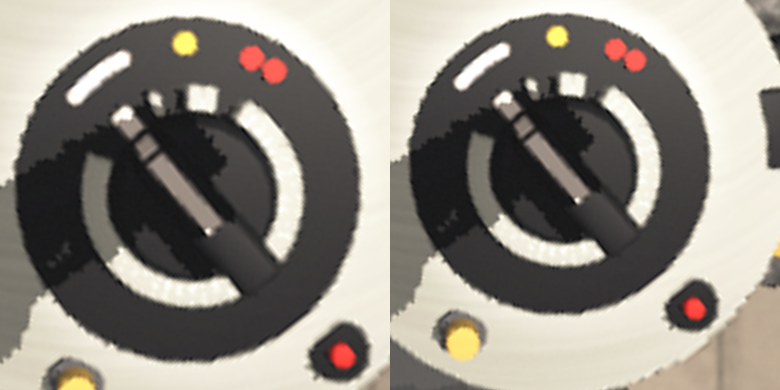

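The axis is at (0.4157, 0.0151) and the pointer's azimuth is about 35.5°. The zero direction is at 44.5°. The target slot is near azimuth -21.8°, a turn of about 57° clockwise. Next I'll descend.

```bash
python3 -c "
from h import *
plan([.4157,.0151,.144],-54.5)"
```

```text
t 2.15 pos [0.4163 0.0128 0.2554] F [-0.6  0.1  0.4] open 0.0858 q [-0.15 -0.49  2.04 -0.    1.6   0.76]
y az -52.22 tilt [ 1.e-04 -2.e-04 -1.e+00]
turn [0.    0.    0.076] shift [ 0.003 -0.007  0.371]
```

```bash
python3 -m pendant '[0,0,0.076,0.003,-0.007,0.08,0.6, 0,0,0.076,0.003,-0.007,0.2,0.5, 0,0,0.076,0.003,-0.007,0.28,0.5, 0,0,0.076,0.003,-0.007,0.34,0.5, 0,0,0.076,0.003,-0.007,0.365,0.5, 0,0,0.076,0.003,-0.007,0.371,0.5, 0,0,0.076,0.003,-0.007,0.371,0.5, 0,0,0.076,0.003,-0.007,0.371,0.5]' 20
python3 -c "
from h import *
plan([.4157,.0151,.144],-54.5)
d=grab('wrist');save(d,'w2.png',(200,80,440,260),3.3)"
```

```text
t: 3.15
tool_pos: [0.4163, 0.0161, 0.145]
tool_rot: [2.99, 0.961, 0.002]
contact_force: [-0.7, 0.3, 0.5]
opening: 0.0425
grip_force: 0.0
t 3.15 pos [0.4163 0.0161 0.145 ] F [-0.7  0.3  0.5] open 0.0425 q [-0.14 -0.42  2.17 -0.    1.39  0.81]
y az -54.35 tilt [ 1.7e-03 -3.0e-04 -1.0e+00]
turn [ 0.002 -0.002  0.005] shift [-0.004  0.001  0.003]
```

View pics/w2.png

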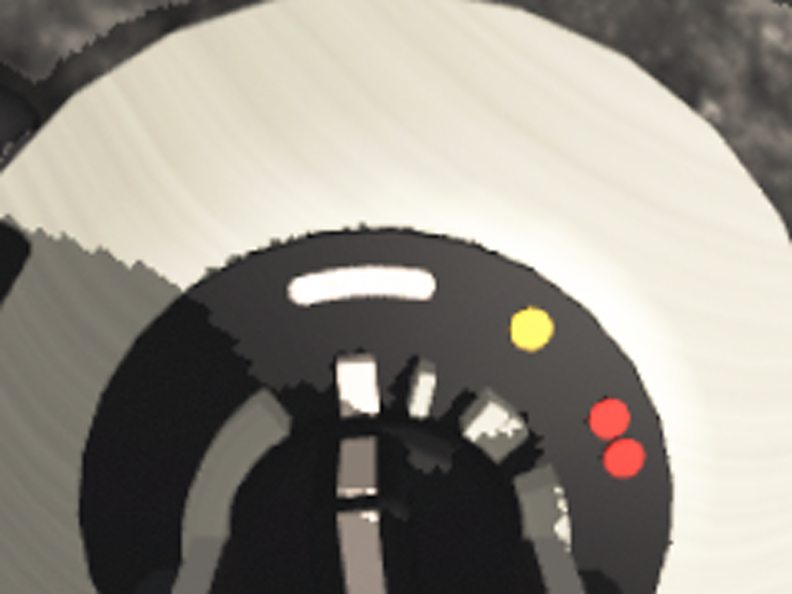

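The bar lies at crop (358,500), midway between the fingers, and the ring segments and slots are clearly visible. I'll close now.

```bash
python3 -m pendant '[0,0,0,-0.003,0,0.002,0.3, 0,0,0,-0.003,0,0.002,0.2, 0,0,0,-0.003,0,0.002,0.15, 0,0,0,-0.003,0,0.002,0.1, 0,0,0,-0.003,0,0.002,0.0, 0,0,0,-0.003,0,0.002,0.0, 0,0,0,-0.003,0,0.002,0, 0,0,0,-0.003,0,0.002,0]' 25
python3 -c "
from h import *
plan([.4157,.0151,.144],-54.5);print(telemetry.get_obs()['wrist_torque'])"
```

```text
t: 4.2
tool_pos: [0.4151, 0.0157, 0.1435]
tool_rot: [2.991, 0.961, 0.0]
contact_force: [0.1, 0.3, 1.3]
opening: 0.0138
grip_force: 24.6
t 4.2 pos [0.4151 0.0157 0.1435] F [0.1 0.3 1.3] open 0.0138 q [-0.14 -0.42  2.17  0.    1.39  0.81]
y az -54.36 tilt [ 1.e-04  0.e+00 -1.e+00]
turn [ 0.    -0.     0.005] shift [ 0.001  0.003 -0.002]
[0.0557052  0.12246589 0.13760054]
```

```bash
python3 -m pendant '[0,0,0,0,0,-0.007,0, 0,0,0,0,0,-0.014,0, 0,0,0,0,0,-0.021,0, 0,0,0,0,0,-0.029,0, 0,0,0,0,0,-0.029,0, 0,0,0,0,0,-0.029,0]'
python3 -c "
from h import *
plan([.4157,.0151,.153],-54.5)
d=grab('wrist');save(d,'w3.png',(200,80,440,260),3.3)"
```

```text
t: 4.95
tool_pos: [0.415, 0.0157, 0.1524]
tool_rot: [-2.991, -0.961, -0.0]
contact_force: [1.8, -0.4, -2.2]
opening: 0.0133
grip_force: 24.7
t 4.95 pos [0.415  0.0157 0.1524] F [ 1.8 -0.4 -2.2] open 0.0133 q [-0.14 -0.43  2.16  0.    1.41  0.81]
y az -54.36 tilt [-0.  0. -1.]
turn [-0.    -0.     0.005] shift [ 0.001  0.003 -0.002]
```

View pics/w3.png

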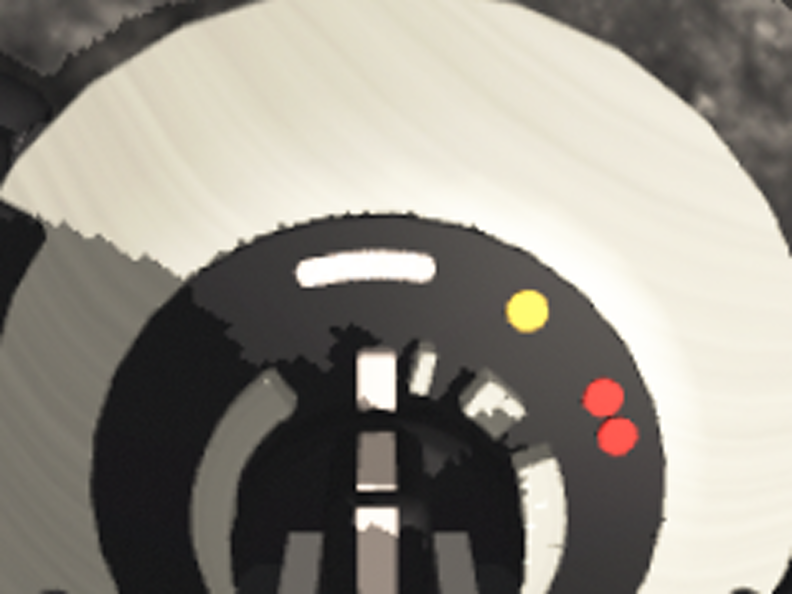

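The lug and bar kept their place in the image while the lid receded (the white band went from row 285 to 268), so the knob is lifted. Turn clockwise.

```bash
python3 -m pendant '[0,0,0.1,0,0,0,0, 0,0,0.25,0,0,0,0, 0,0,0.4,0,0,0,0, 0,0,0.55,0,0,0,0, 0,0,0.7,0,0,0,0, 0,0,0.85,0,0,0,0, 0,0,0.95,0,0,0,0, 0,0,0.95,0,0,0,0, 0,0,0.95,0,0,0,0]'
python3 -c "
from h import *
plan([.4157,.0151,.1525],-111.8);print(telemetry.get_obs()['wrist_torque'])"
```

```text
t: 6.12
tool_pos: [0.415, 0.0159, 0.1524]
tool_rot: [-3.135, -0.197, 0.0]
contact_force: [0.2, 3.1, -0.4]
opening: 0.0138
grip_force: 24.8
t 6.125 pos [0.415  0.0159 0.1524] F [ 0.2  3.1 -0.4] open 0.0138 q [-0.14 -0.43  2.16  0.    1.41  1.3 ]
y az -82.82 tilt [-2.e-04  6.e-04 -1.e+00]
turn [-0.001  0.     0.966] shift [ 0.002  0.003 -0.   ]
[ 0.39050671 -0.07295981 -0.04996921]
```

```bash
python3 -m pendant '[0,0,0.1,0,0,0,0, 0,0,0.25,0,0,0,0, 0,0,0.4,0,0,0,0, 0,0,0.55,0,0,0,0, 0,0,0.7,0,0,0,0, 0,0,0.85,0,0,0,0, 0,0,0.966,0,0,0,0, 0,0,0.966,0,0,0,0, 0,0,0.966,0,0,0,0]'
python3 -c "
from h import *
plan([.4157,.0151,.1525],-111.8);print(telemetry.get_obs()['wrist_torque'])
d=grab('wrist');save(d,'w4.png',(200,80,440,260),3.3)"
```

```text
t: 7.25
tool_pos: [0.415, 0.0161, 0.1524]
tool_rot: [-3.084, 0.593, 0.0]
contact_force: [-0.3, 3.3, 1.0]
opening: 0.0138
grip_force: 24.9
t 7.25 pos [0.415  0.0161 0.1524] F [-0.3  3.3  1. ] open 0.0138 q [-0.14 -0.43  2.16  0.    1.41  1.81]
y az -111.78 tilt [ 1.0e-04  1.1e-03 -1.0e+00]
turn [-0.002  0.001  0.001] shift [ 0.003  0.002 -0.   ]
[ 0.74099791 -0.00106981  0.02787831]
```

View pics/w4.png

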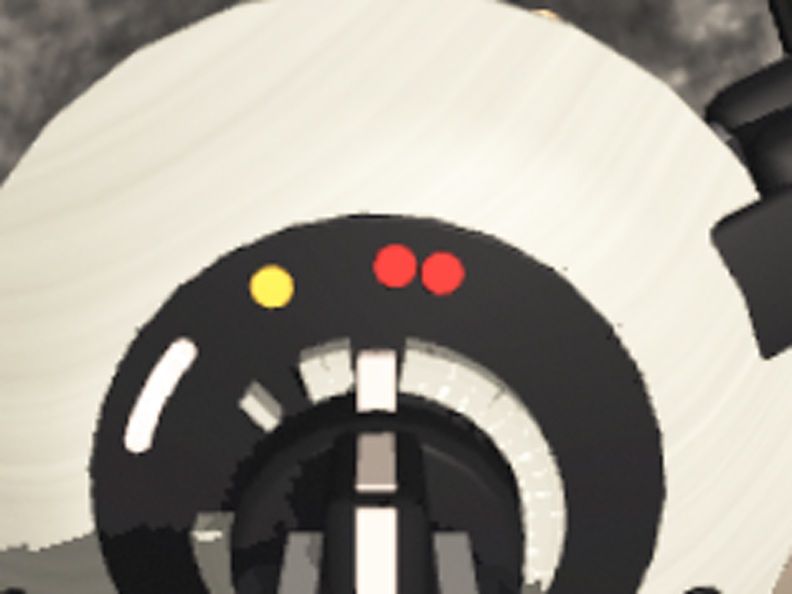

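The white lug (crop x 357–396) sits centred in the gap (351–404) left of the main ring. Pushing down gently, first to below ring height.

```bash
python3 -m pendant '[0,0,0,0.001,0.002,0.004,0, 0,0,0,0.001,0.002,0.008,0, 0,0,0,0.001,0.002,0.012,0, 0,0,0,0.001,0.002,0.015,0, 0,0,0,0.001,0.002,0.015,0]'
python3 -c "
from h import *
plan([.4157,.0151,.1435],-111.8);print(telemetry.get_obs()['wrist_torque'])"
```

```text
t: 7.92
tool_pos: [0.4151, 0.016, 0.148]
tool_rot: [-3.082, 0.593, 0.001]
contact_force: [-0.5, 7.7, 3.3]
opening: 0.0136
grip_force: 25.3
t 7.925 pos [0.4151 0.016  0.148 ] F [-0.5  7.7  3.3] open 0.0136 q [-0.14 -0.42  2.17  0.    1.4   1.81]
y az -111.79 tilt [-1.0e-04  2.6e-03 -1.0e+00]
turn [-0.005  0.002  0.   ] shift [0.003 0.002 0.015]
[ 1.26697037  0.14318674 -0.01201821]
```

The knob went below ring height with about 3 N, so it is in the slot. I'll relieve the sideways force and continue down.

```bash
python3 -m pendant '[0,0,0,0,-0.004,0.001,0, 0,0,0,0,-0.004,0.005,0, 0,0,0,0,-0.004,0.009,0, 0,0,0,0,-0.004,0.013,0, 0,0,0,0,-0.004,0.015,0, 0,0,0,0,-0.004,0.015,0]'
python3 -c "
from h import *
plan([.4157,.0151,.1435],-111.8);print(telemetry.get_obs()['wrist_torque'])"
```

```text
t: 8.68
tool_pos: [0.4151, 0.0161, 0.1434]
tool_rot: [3.085, -0.595, -0.002]
contact_force: [-6.8, 4.0, 6.2]
opening: 0.0136
grip_force: 25.7
t 8.675 pos [0.4151 0.0161 0.1434] F [-6.8  4.   6.2] open 0.0136 q [-0.14 -0.42  2.17 -0.    1.39  1.81]
y az -111.83 tilt [-1.4e-03  1.0e-04 -1.0e+00]
turn [ 0.001  0.003 -0.001] shift [ 0.003  0.002 -0.   ]
[0.6095661  0.92848951 0.0315418 ]
```

```bash
python3 -m pendant '[0,0,0,0.002,0.001,0.001,0, 0,0,0,0.002,0.001,0.002,0, 0,0,0,0.002,0.001,0.003,0, 0,0,0,0.002,0.001,0.003,0]'
python3 -c "
from h import *
plan([.4157,.0151,.1435],-111.8)"
```

```text
t: 9.18
tool_pos: [0.4152, 0.0161, 0.1433]
tool_rot: [-3.084, 0.595, 0.005]
contact_force: [-9.6, 6.0, 11.9]
opening: 0.0134
grip_force: 26.4
t 9.175 pos [0.4152 0.0161 0.1433] F [-9.6  6.  11.9] open 0.0134 q [-0.14 -0.42  2.17  0.    1.39  1.81]
y az -111.82 tilt [-0.0028  0.0012 -1.    ]
turn [-0.     0.006 -0.001] shift [ 0.003  0.002 -0.001]
```

The force rises with no further travel at z = 0.1433, so the knob is fully home. Unload, open and retreat straight up.

```bash
python3 -m pendant '[0,0,0,-0.004,-0.001,-0.003,0, 0,0,0,-0.004,-0.001,-0.003,0.3, 0,0,0,-0.004,-0.001,-0.003,0.5, 0,0,0,-0.004,-0.001,-0.003,0.5, 0,0,0,-0.004,-0.001,-0.003,0.5, 0,0,0,-0.004,-0.001,-0.04,0.5, 0,0,0,-0.004,-0.001,-0.12,0.5, 0,0,0,-0.004,-0.001,-0.25,0.5, 0,0,0,-0.004,-0.001,-0.35,0.5, 0,0,0,-0.004,-0.001,-0.35,0.5, 0,0,0,-0.004,-0.001,-0.35,0.5]'
python3 -c "
from h import *
plan([.4157,.0151,.1435],-111.8)
d=grab('wrist');save(d,'w5.png',(200,80,440,260),3.3)"
```

```text
t: 10.55
tool_pos: [0.4147, 0.0163, 0.2467]
tool_rot: [3.085, -0.595, -0.001]
contact_force: [0.7, -0.0, -0.5]
opening: 0.0429
grip_force: 0.0
t 10.55 pos [0.4147 0.0163 0.2467] F [ 0.7 -0.  -0.5] open 0.0429 q [-0.14 -0.5   2.05 -0.    1.59  1.81]
y az -111.84 tilt [-6.e-04  0.e+00 -1.e+00]
turn [ 0.     0.001 -0.001] shift [0.005 0.003 0.344]
```

View pics/w5.png

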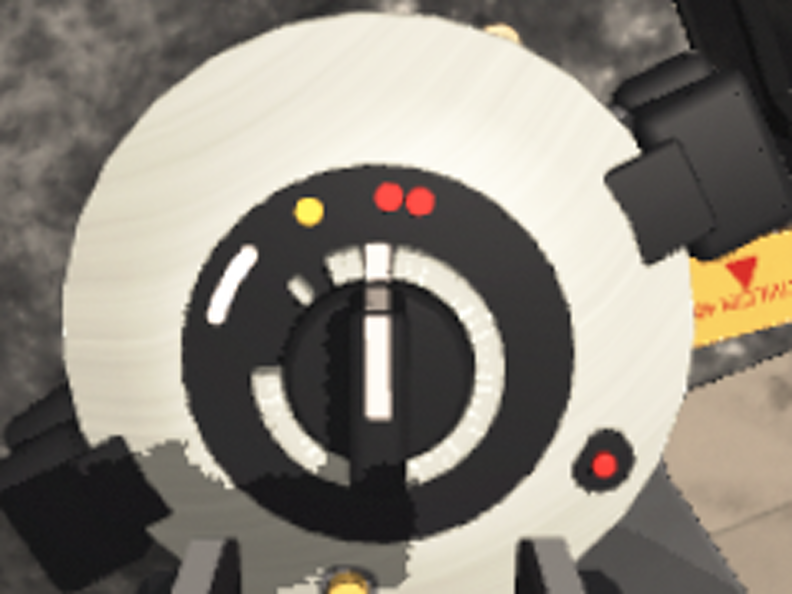

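The lug sits in the two-dot slot, flush with the ring (crop 377,262), and the gripper is clear. One height check from the depth image before I hand in.

Run:
```python
from h import *
d=dict(np.load('/tmp/wrist.npz'))
def z(u,v):
    u,v=200+u/3.3,80+v/3.3; o,r=ray(d,u,v,True); Rm=cv2.Rodrigues(d['rvec'])[0]
    D=np.median(d['depth'][int(v)-1:int(v)+2,int(u)-1:int(u)+2]); return (o+r*D/(Rm@r)[2]).round(4)
print('bar',z(377,370),z(377,340),'plate',z(480,220),z(540,350),'ring',z(490,360),'lug',z(377,258))
```

```text
bar [0.4255 0.0111 0.1669] [0.4321 0.0084 0.1671] plate [ 0.4418 -0.0244  0.1247] [ 0.4026 -0.0273  0.1242] ring [ 0.4076 -0.0136  0.1326] lug [0.4433 0.004  0.1305]
```

Bar top is 42 mm above the plate, so the knob is home.

```bash
python3 -c "
from station import ctrl
print(ctrl.finish_job())"
```

```text
the job is handed in; nothing more can be done
None
```

The knob was lifted, turned past the yellow dot into the two-red-dot slot and pushed fully home (bar top 42 mm above the plate); the gripper is clear, the arm touched nothing else that I saw, and the job is handed in with no verdict shown.

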